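# Seat a mounted tooth model in the bench holder

### The arm

A 6-joint arm with a two-finger parallel gripper is mounted at the origin on the work surface. World frame = base frame: x ahead of the robot, y to its left, z up, the work surface at z = 0. Lengths are in mm, angles in rad, forces in N, time in s.
With the tool pointing down it reaches from about 250 to 775 mm from the base axis. Payload 8.9 kg.
Tool frame: the origin (TCP) lies at the very end of the fingers, on their centre line; the grasp point (between the pads) lies behind it (robot.grasp_offset is the z of the grasp point in the tool frame, in mm); z points along the fingers, y is the direction in which the jaws open and shut (so a half turn about z gives the same grasp; the last joint's range is limited). The gripper opens to 85 mm and grips with 20 to 120 N. Pads are 22 mm wide; open, the fingers measure 114 mm over their backs; the gripper's body (76 mm by 85 mm) begins 54 mm behind the grasp point. The pads swing forward as they close: fully open they stand 13 mm farther back than shut.
Start: joints at [-1.326, 0.291, -0.153, 1.127, 0, 1.431], TCP at [196.586, -486.804, 231.305] pointing down, gripper open.
Joint ranges: [-2.52, 2.52], [-0.91, 1.74], [-1.3, 1.37], [-1.96, 2.02], [-1.52, 1.47], [-3.14, 3.14]. Speed limits (rad/s): [2.22, 2.22, 2.79, 3.14, 3.14, 3.14].

### API

Orientations are given as a rotation vector (axis times angle).
In Python, from plant import robot, viewer gives the robot as it stands.
- The arm moves only by the tool arm_command, never from a script. Its argument "commands" is a list of rows, each an object with "fingers": the closure in counts, from 0 (fully open) to 255 (shut); "travel": the shift along the tool's x, y, z in units of 25 mm (1.0 is 25 mm), a list of three; "roll": the turn about the tool's z in units of 8 degrees (1.0 is 8 degrees). A call has 1 to 10 rows; each row is the pose to reach, as a shift and turn from the pose measured when the call began, along the tool's axes at that moment; what a row does not reach only later rows make up. A row lasts 1/10 s, in which the tool goes at most 50 mm and 8.59 degrees, less where a joint would pass 70% of its speed; a pose out of reach is approached as far as the arm can. A call with a gripper value outside its range is refused whole. The fingers move at their own pace and stop on an object; the grip force is fixed at half the most. Time passes only in rows, so rows that repeat a pose let the fingers close. It gives the time, the measured TCP pose, the force and the opening at its end, in the units of the state.
- robot.state(): the state, without advancing time (a new reading comes with each control period).
- viewer.grab_frame(name): name is "side" or "top"; returns a dict with "color" (384x512x3 uint8, blue, green, red), "mtx" (3x3 intrinsics, pixels), "dist_coeffs" ([k1, k2, p1, p2, k3] as OpenCV has them; the pictures are not rectified), "eye" and "attitude" of the camera in the world. Camera axes: x right, y down, z forward; pixel columns grow to the right and rows downward; lengths in mm; the calibration is good to about 2 mm. A picture is of the moment at which its call begins. There is no depth.
- robot.sign_off(): hands the job in, once; it reports no verdict.
The state is a dict: "time": time; "q": joint angles; "qd": joint speeds; "joint_torque": joint torques, N m; "eef_pos": TCP position; "tcp_rot": TCP orientation; "contact_force": force on the tool from outside, world axes, zero at the start; "moment": the same for the moment, N m; "opening": finger opening in mm.
Only numpy, scipy, OpenCV 4.12 (cv2) and the standard library are available. Lean on these libraries where they do the work, as an engineer would, in place of code of your own. Each camera call takes 0.05 s, during which the arm holds its last target. There are 200 camera calls.

### The job

Take the loose dust cover off the bench holder and set it down upright on the bench top clear of the holder. Then lift the plaster model on its round disc out of the cup stand, find the holder's hole with its steel spigot and press it straight down until the disc sits fully home on the holder, and let go. Keep the model upright and leave the other things on the bench where they are.

Things in the scene. Friction and masses are not known exactly. Their poses are not given: they have to be found in the camera images.
- holder: fixed bench holder: dark steel foot 80 x 80 mm, 20 mm high, carrying a square aluminium boss 36 x 36 mm that rises to 50 mm above the bench. Origin: centre of the foot's underside, z up, x and y along the foot's sides.
- hole_mouth (a point): centre of the mouth of the holder's hole, in the middle of the boss's flat top, 50 mm above the bench. Plain vertical blind hole, 13.5 mm in diameter, no chamfer, 28 mm deep. 10 mm below the mouth waits a black plunger that drags with about 4 N when pushed down, for up to 14 mm, and does not spring back. At the start the dust cover hides the mouth.
- cover: loose white plastic dust cover, 50 g: a square cap 48 x 48 mm outside, 21 mm high, open below, walls and roof 3 mm thick, with an upright round knob 18 mm in diameter and 26 mm high on its roof. Origin: centre of its open lower rim, z up. It starts over the boss, reaching 18 mm down it with 3 mm of play on each side.
- cover_knob (a point): grip point on the axis of the cover's knob: 22 mm above the cover's roof, 4 mm below the knob's top, 43 mm above the cover's lower rim
- stand: fixed round steel cup stand, 44 mm across, 30 mm high, open at the top with a 30 mm wide bore; the model's disc rests on its rim with the spigot hanging inside. Origin: centre of its underside.
- model: loose mounted model, about 160 g: upright plaster block 44 mm long (x) x 26 mm wide (y) x 36 mm high with a row of teeth 8 mm high along its top, on a white disc 44 mm across and 5 mm thick; under the disc a plain flat-ended steel spigot, 12 mm in diameter, 22 mm long, points down. It may enter the hole at any yaw. Origin: centre of the disc's underside, z up.
- model_grip (a point): grip point of the mounted model, on its axis: 24 mm above the disc's upper face, 12 mm below the block's top, 51 mm above the spigot's end. Grip across the block's 26 mm width (model y).
- model_foot (a point): centre of the flat lower end of the model's spigot, 22 mm below the disc's underside
- model_shoulder (a point): centre of the underside of the model's disc; when fully home it lies on the boss's top at the hole mouth
- arch_a: bystander: loose grey-white plaster horseshoe tooth arch, about 65 x 50 mm, 26 mm high, not on a disc. Origin: centre of its underside.
- arch_b: bystander: another loose plaster horseshoe arch, about 70 x 55 mm, 26 mm high. Origin: centre of its underside.
- arch_c: bystander: a third loose plaster horseshoe arch, about 65 x 50 mm, 26 mm high. Origin: centre of its underside.
- wax_pot: bystander: small round earthenware wax pot, 56 mm across, 26 mm high. Origin: centre of its underside.
- mug: bystander: white mug, 80 mm across, 95 mm high, handle on its +y side. Origin: centre of its underside.
- bowl: bystander: green mixing bowl, 100 mm across, 45 mm high. Origin: centre of its underside.
- jar: bystander: closed jar, 50 mm across, 60 mm high. Origin: centre of its underside.
There are look-alikes about, which are no part of the job. Leave any red or yellow look-alike of the cover alone.

How it is judged (in metres and radians):
On the way:
1. the dust cover stands upright on the bench top, clear of the holder (height (world z) of cover below 0.006 m and angle between cover's own z axis and vertical below 0.15 rad and horizontal distance between cover and holder above 0.06 m and linear speed of cover below 0.03 m/s), for 0.2 s.
At the end, for the whole second after the job is handed in: The model's spigot is in the holder's hole with the underside of its disc within 3 mm of the boss's top and of the hole's axis, upright within 0.08 rad and at rest; the dust cover stands upright (within 0.15 rad) on the bench top, its centre at least 60 mm from the holder's centre, at rest (horizontal distance between model_shoulder and hole_mouth below 0.003 m and z of model_shoulder in the frame of holder below 0.053 m and angle between model_shoulder's own z axis and vertical below 0.08 rad and linear speed of each of model, cover below 0.02 m/s and height (world z) of cover below 0.006 m and angle between cover's own z axis and vertical below 0.15 rad and horizontal distance between cover and holder above 0.06 m); the robot touches nothing.
It fails at once if the model tips over (more than 0.7 rad) (angle between model_shoulder's own z axis and vertical above 0.7 rad).
It fails at once if a bystander is moved more than 30 mm (distance of any of arch_a, arch_b, arch_c, wax_pot, mug, bowl, jar from where it was at the start of the episode above 0.03 m).
It also fails if it takes over 64 s, if anything falls off the work surface, if the arm or the gripper's body presses on something with over 40 N, if the wrist force passes 120 N, or if a joint passes its speed limit or range.

## Working session

There is one attempt and no reset: what is moved stays moved. The work goes in short steps, Python scripts to look and compute and a tool call to move; the robot and the scene stay as the last step left them, time stands still between calls to the robot, and variables do not carry over. Pictures are saved under pics/ and viewed, about 8 in all and at most 12, crops included, and the job is handed in when it is done.

Besides the shell and the picture viewer there is one more tool, called after "Emit:" as a command line: name --argument value ..., lists and objects as JSON in quotes. arm_command: Moves the arm, as the interface text tells. Its arguments: {"type":"object","properties":{"commands":{"type":"array","items":{"type":"object","properties":{"fingers":{"type":"number"},"travel":{"type":"array","items":{"type":"number"}},"roll":{"type":"number"}}}}},"required":["commands"]}

```bash
ls; mkdir -p pics; python3 - <<'E'
from plant import robot, viewer
import cv2, numpy as np
s=robot.state(); print({k:np.round(v,3) for k,v in s.items()}, robot.grasp_offset)
for n in("side","top"):
    f=viewer.grab_frame(n); cv2.imwrite(f"pics/{n}0.png",f["color"])
    print(n,f["mtx"],f["dist_coeffs"],f["eye"],f["attitude"])
a=np.hstack([cv2.imread(f"pics/{n}0.png") for n in("top",)]);cv2.imwrite("pics/top0b.png",cv2.resize(a,(800,600)))
a=cv2.imread("pics/side0.png");cv2.imwrite("pics/side0b.png",cv2.resize(a,(800,600)))
E
```

```text
pics
{'time': np.float64(0.0), 'q': array([-1.326,  0.291, -0.154,  1.127, -0.   ,  1.431]), 'qd': array([ 0.002, -0.001,  0.001,  0.001,  0.   , -0.002]), 'joint_torque': array([ 1.0000e-03, -5.3715e+01,  3.3137e+01,  1.6000e-02, -0.0000e+00,
        0.0000e+00]), 'eef_pos': array([ 196.467, -486.363,  230.716]), 'tcp_rot': array([-3.083, -0.599,  0.   ]), 'contact_force': array([ 0.459, -0.545, -0.661]), 'moment': array([ 0.019,  0.018, -0.044]), 'opening': np.float64(85.414)} -18.700000000000003
side [[359.35873388   0.         257.33360611]
 [  0.         359.35873388 195.95369896]
 [  0.           0.           1.        ]] [0.03182811 0.         0.         0.         0.        ] [ 473.62686384 -617.62295338  785.80712763] [-2.40985927  0.17598263 -0.05159903]
top [[354.36064708   0.         252.36492096]
 [  0.         354.36064708 194.36372702]
 [  0.           0.           1.        ]] [-0.06474797  0.          0.          0.          0.        ] [ 441.55662058    9.8376165  1215.99757804] [-2.17742011  2.19328428 -0.10881401]
```

View pics/top0b.png

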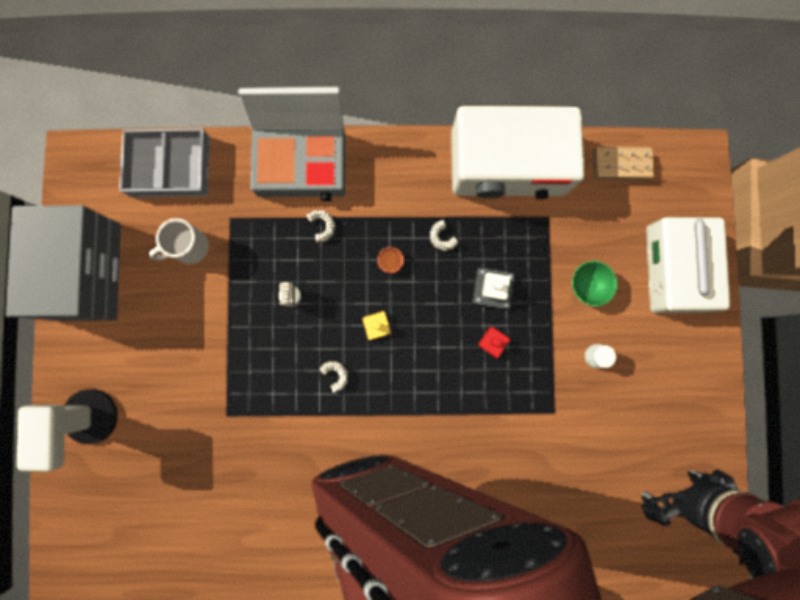

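View pics/side0b.png

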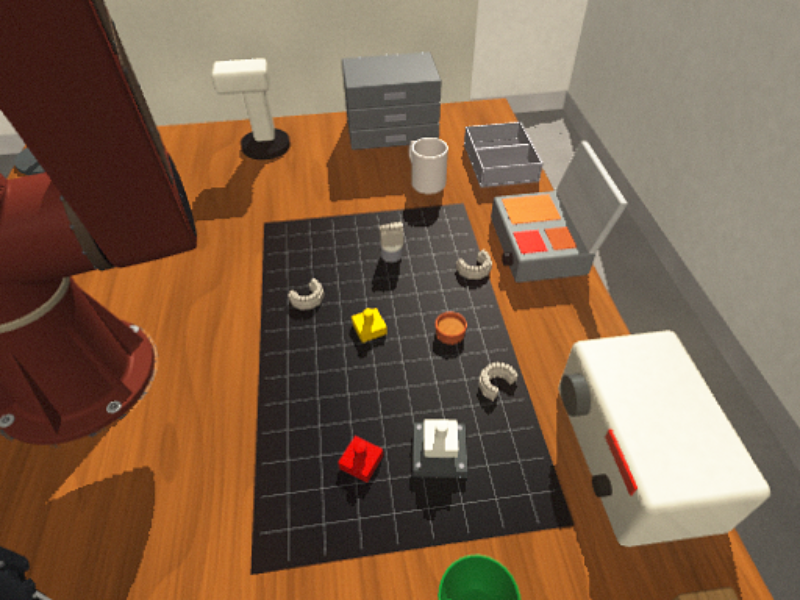

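The overview shows three cover-like caps (top view, 800-px scale): white at (494,288) on the dark foot, red at (494,342) and yellow at (376,326). The white one, sitting on the holder, is the cover. The model is at (289,293) on its stand, with the arches, pot, mug, bowl and jar around it. I'll confirm this in one crop montage.

```bash
cat > h.py <<'E'
import cv2, numpy as np
from scipy.spatial.transform import Rotation as R
def ray(f,px):
    p=cv2.undistortPoints(np.array([[px]],float),f["mtx"],f["dist_coeffs"])[0,0]
    return f["eye"],R.from_rotvec(f["attitude"]).as_matrix()@np.array([p[0],p[1],1])
def onz(f,px,z):
    e,d=ray(f,px); return e+d*(z-e[2])/d[2]
def proj(f,P):
    M=R.from_rotvec(f["attitude"]).as_matrix().T
    return cv2.projectPoints(np.atleast_2d(P).astype(float),cv2.Rodrigues(M)[0],-M@f["eye"],f["mtx"],f["dist_coeffs"])[0][:,0]
def tri(f,p,g,q):
    e,d=ray(f,p);E,D=ray(g,q);t=np.linalg.lstsq(np.c_[d,-D],E-e,rcond=None)[0]
    a,b=e+t[0]*d,E+t[1]*D; return (a+b)/2,np.linalg.norm(a-b)
def crop(f,c,h,s=400):
    c=np.round(c).astype(int); return cv2.resize(f["color"][c[1]-h:c[1]+h,c[0]-h:c[0]+h],(s,s),interpolation=cv2.INTER_CUBIC)
E
python3 - <<'E'
from plant import viewer
from h import *
F={n:viewer.grab_frame(n) for n in("top","side")}
im=[]
for n,cs in(("top",((316,184),(188,187))),("side",((281,284),(251,155)))):
    im.append(np.hstack([crop(F[n],c,24,300) for c in cs]))
    g=F[n]
    hsv=cv2.cvtColor(g["color"],cv2.COLOR_BGR2HSV)
    for thr in(120,150,180):
      m=((hsv[...,1]<60)&(hsv[...,2]>thr)).astype(np.uint8)
      k,l,st,ce=cv2.connectedComponentsWithStats(m)
      for c in cs:
        for i in range(1,k):
            if abs(ce[i]-c).max()<20 and st[i,4]>10: print(n,thr,c,st[i],ce[i].round(1),onz(g,ce[i],50).round(0))
cv2.imwrite("pics/c1.png",np.vstack(im))
E
```

```text
top 120 (316, 184) [307 172  21  20 298] [316.6 182. ] [ 580. -222.   50.]
top 120 (316, 184) [304 190   4   4  11] [305.5 191.4] [ 549. -185.   50.]
top 120 (188, 187) [178 180  10  15 123] [182.3 187.3] [565. 224.  50.]
top 120 (188, 187) [189 184   3  10  26] [189.8 188.5] [561. 198.  50.]
top 150 (316, 184) [308 173  20  19 270] [316.9 182.3] [ 579. -223.   50.]
top 150 (188, 187) [178 181   9  14  95] [181.8 187.6] [564. 225.  50.]
top 150 (188, 187) [189 184   3  10  22] [189.7 188.5] [561. 199.  50.]
top 180 (316, 184) [309 175  18  17 243] [317.1 182.5] [ 579. -224.   50.]
top 180 (188, 187) [179 181   6  13  68] [181.3 186.7] [567. 227.  50.]
top 180 (188, 187) [189 185   2   8  14] [189.4 188.5] [561. 200.  50.]
side 120 (281, 284) [271 268  25  25 559] [282.  279.9] [ 577. -230.   50.]
side 120 (281, 284) [266 271   4   4  13] [267.6 272.6] [ 548. -207.   50.]
side 120 (281, 284) [293 296   4   4  14] [294.7 297.5] [ 597. -275.   50.]
side 120 (251, 155) [242 141  17  21 183] [250.8 150.8] [564. 217.  50.]
side 150 (281, 284) [271 268  25  25 530] [281.9 279.6] [ 577. -229.   50.]
side 150 (251, 155) [243 143   6   4  13] [245.7 144.5] [552. 249.  50.]
side 150 (251, 155) [250 142   8   4  27] [253.4 143.6] [577. 250.  50.]
side 150 (251, 155) [245 157  12   4  30] [250.7 158.6] [559. 182.  50.]
side 180 (281, 284) [271 268  25  21 394] [281.9 277.6] [ 578. -224.   50.]
side 180 (251, 155) [250 142   8   4  23] [253.4 143.6] [577. 250.  50.]
side 180 (251, 155) [243 144   6   2  11] [245.7 144.5] [552. 249.  50.]
```

View pics/c1.png

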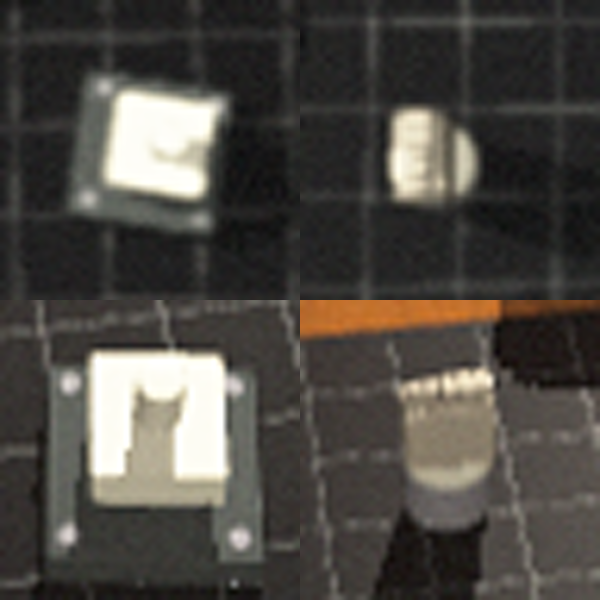

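The crop confirms it: the white cap with its knob sits over the bolted dark foot (side view at about (282,280)). The toothed block on its disc is on the stand (side view at about (250,151)). Next I measure from the bolts, cap roof corners, teeth edges and disc.

```bash
python3 - <<'E'
from plant import viewer
from h import *
T,S=(viewer.grab_frame(n) for n in("top","side"))
def P(o,l): return [np.array(o)+(np.array(p)+.5)/6.25-.5 for p in l]
def show(t,f,pts,z):
    w=np.array([onz(f,p,z) for p in pts])[:,:2]; print(t,w.round(0).tolist(),"mean",w.mean(0).round(1))
oh,om=(292,160),(164,163); sh,sm=(257,260),(227,131)
bt=P(oh,[(105,88),(218,105),(201,218),(88,198)]); bs=P(sh,[(70,84),(68,236),(240,238),(234,84)])
show("boltT",T,bt,21); show("boltS",S,bs,21)
show("footT",T,P(oh,[(88,72),(230,95),(212,233),(68,212)]),20)
show("roofT",T,P(oh,[(115,90),(219,97),(208,200),(105,190)]),53)
show("roofS",S,P(sh,[(88,52),(92,178),(227,178),(223,54)]),53)
for z in(71,79): show("teethT",T,P(om,[(90,108),(143,110),(139,202),(87,200)]),z)
show("teethS",S,P(sm,[(100,85),(192,72)]),79)
show("blockedgeS",S,P(sm,[(104,100),(192,90)]),71)
show("discTright",T,P(om,[(180,155)]),35)
show("discS LRbottom",S,P(sm,[(103,152),(193,152),(148,190)]),33)
show("standbottomS",S,P(sm,[(148,232)]),0)
# colour blobs check: red/yellow caps
h=cv2.cvtColor(T["color"],cv2.COLOR_BGR2HSV)
for p in((241,209),(316,219),(250,167),(206,145),(284,151),(214,241),(112,155),(381,182),(384,228)): print(p,onz(T,p,20).round(0))
E
```

```text
boltT [[612.0, -200.0], [603.0, -262.0], [541.0, -252.0], [552.0, -190.0]] mean [ 577.  -226.1]
boltS [[551.0, -192.0], [540.0, -253.0], [602.0, -262.0], [613.0, -201.0]] mean [ 576.5 -226.8]
footT [[621.0, -191.0], [608.0, -269.0], [533.0, -258.0], [545.0, -179.0]] mean [ 576.8 -224.4]
roofT [[607.0, -200.0], [603.0, -256.0], [548.0, -248.0], [553.0, -194.0]] mean [ 577.6 -224.5]
roofS [[556.0, -197.0], [549.0, -247.0], [597.0, -254.0], [606.0, -205.0]] mean [ 577.1 -226.2]
teethT [[587.0, 234.0], [586.0, 206.0], [538.0, 208.0], [539.0, 235.0]] mean [562.8 220.8]
teethT [[586.0, 232.0], [585.0, 205.0], [537.0, 207.0], [539.0, 233.0]] mean [561.9 219.3]
teethS [[540.0, 218.0], [585.0, 221.0]] mean [562.5 219.3]
blockedgeS [[541.0, 216.0], [584.0, 217.0]] mean [562.9 216.4]
discTright [[566.0, 192.0]] mean [566.3 192.4]
discS LRbottom [[540.0, 221.0], [584.0, 214.0], [558.0, 190.0]] mean [560.9 208.6]
standbottomS [[558.0, 195.0]] mean [558.2 195. ]
(241, 209) [493.  30.  20.]
(316, 219) [ 458. -223.   20.]
(250, 167) [637.  -1.  20.]
(206, 145) [714. 149.  20.]
(284, 151) [ 691. -118.   20.]
(214, 241) [387. 121.  20.]
(112, 155) [682. 473.  20.]
(381, 182) [ 583. -452.   20.]
(384, 228) [ 425. -457.   20.]
```

Both views agree within about 1 mm on the holder, at (577,-226.4) with yaw about -9°. The model is near (562,217) with yaw about 1°. Next, the travel numbers.

```bash
cat > go.py <<'E'
import sys, numpy as np
from scipy.spatial.transform import Rotation as R
from plant import robot
# usage: go.py x y z [tool-x heading deg]
s=robot.state(); M=R.from_rotvec(s["tcp_rot"]).as_matrix()
h=np.degrees(np.arctan2(M[1,0],M[0,0])); t=np.array(sys.argv[1:4],float); yaw=float(sys.argv[4]) if len(sys.argv)>4 else 0
print("t",round(float(s["time"]),2),"pos",s["eef_pos"].round(1),"head",round(h,2),"tilt",np.degrees(np.arccos(-M[2,2])).round(2),"F",s["contact_force"].round(1),"open",round(float(s["opening"]),1),"q",s["q"].round(2))
print("travel",(M.T@(t-s["eef_pos"])/25).round(3),"roll",round((h-yaw)/8,3))
E
python3 go.py 577 -226.4 150 0
```

```text
t 0.3 pos [ 196.5 -486.7  231.1] head 21.99 tilt 0.02 F [-0.6  0.5 -0.2] open 85.4 q [-1.33  0.29 -0.15  1.13 -0.    1.43]
travel [18.009 -3.954  3.247] roll 2.749
```

Emit:
arm_command --commands '[{"travel":[2,-0.44,0.36],"roll":0.9,"fingers":0},{"travel":[4,-0.88,0.72],"roll":1.8,"fingers":0},{"travel":[6,-1.32,1.08],"roll":2.75,"fingers":0},{"travel":[8,-1.76,1.44],"roll":2.75,"fingers":0},{"travel":[10,-2.2,1.8],"roll":2.75,"fingers":0},{"travel":[12,-2.63,2.16],"roll":2.75,"fingers":0},{"travel":[14,-3.07,2.52],"roll":2.75,"fingers":0},{"travel":[16,-3.51,2.88],"roll":2.75,"fingers":0},{"travel":[18,-3.95,3.25],"roll":2.75,"fingers":0},{"travel":[18,-3.95,3.25],"roll":2.75,"fingers":0}]'

```text
time: 1.3
eef_pos: [579.4, -223.5, 148.8]
tcp_rot: [-3.14, -0.005, 0.0]
contact_force: [-1.1, -0.6, -0.8]
opening: 85.2
```

```bash
python3 go.py 577 -226.4 58 0
```

```text
t 1.3 pos [ 579.4 -223.5  148.8] head 0.17 tilt 0.08 F [-1.1 -0.6 -0.8] open 85.2 q [-0.49  0.53 -0.01  1.03  0.    2.65]
travel [-0.095  0.119  3.631] roll 0.021
```

Emit:
arm_command --commands '[{"travel":[-0.1,0.12,1.2],"roll":0,"fingers":0},{"travel":[-0.1,0.12,2.2],"roll":0,"fingers":0},{"travel":[-0.1,0.12,3.0],"roll":0,"fingers":0},{"travel":[-0.1,0.12,3.6],"roll":0,"fingers":0},{"travel":[-0.1,0.12,3.6],"roll":0,"fingers":0}]'

```text
time: 1.8
eef_pos: [575.1, -225.9, 56.6]
tcp_rot: [-3.138, -0.004, 0.006]
contact_force: [0.4, -0.2, -0.0]
opening: 85.2
```

Emit:
arm_command --commands '[{"travel":[0,0,0],"roll":0,"fingers":255},{"travel":[0,0,0],"roll":0,"fingers":255},{"travel":[0,0,0],"roll":0,"fingers":255},{"travel":[0,0,0],"roll":0,"fingers":255},{"travel":[0,0,0],"roll":0,"fingers":255},{"travel":[0,0,0],"roll":0,"fingers":255},{"travel":[0,0,0],"roll":0,"fingers":255},{"travel":[0,0,0],"roll":0,"fingers":255}]'

```text
time: 2.6
eef_pos: [575.5, -226.2, 57.4]
tcp_rot: [-3.139, -0.004, 0.004]
contact_force: [-1.6, 0.5, 6.3]
opening: 16.1
```

```bash
python3 go.py 577 -226.4 58 0
```

```text
t 2.6 pos [ 575.5 -226.2   57.4] head 0.15 tilt 0.22 F [-1.6  0.5  6.3] open 16.1 q [-0.49  0.61 -0.13  0.83  0.    2.65]
travel [ 0.061  0.008 -0.022] roll 0.019
```

Emit:
arm_command --commands '[{"travel":[0,0,-0.2],"roll":0,"fingers":255},{"travel":[0,0,-0.6],"roll":0,"fingers":255},{"travel":[0,0,-1.2],"roll":0,"fingers":255},{"travel":[0,0,-2],"roll":0,"fingers":255},{"travel":[0,0,-2.6],"roll":0,"fingers":255},{"travel":[0,0,-2.6],"roll":0,"fingers":255}]'

```text
time: 3.2
eef_pos: [577.1, -227.1, 125.2]
tcp_rot: [-3.141, -0.004, -0.001]
contact_force: [0.4, 0.0, -0.4]
opening: 16.0
```

```bash
python3 go.py 530 -100 90 0;  python3 - <<'E'
from plant import viewer
from h import *
T,S=(viewer.grab_frame(n) for n in("top","side"))
cv2.imwrite("pics/c2.png",np.hstack([crop(T,(316,184),30),crop(S,(281,275),40)]))
E
```

```text
t 3.2 pos [ 577.1 -227.1  125.2] head 0.16 tilt 0.06 F [ 0.4  0.  -0.4] open 16.0 q [-0.49  0.54 -0.05  0.98  0.    2.65]
travel [-1.871 -5.088  1.409] roll 0.019
```

View pics/c2.png

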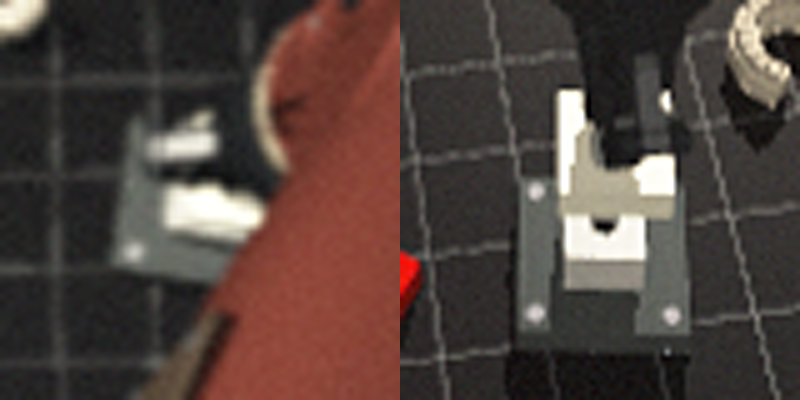

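The cover is held upright above the boss, and the hole's dark mouth shows at side crop (605,225). Next I move it to the free spot at (530,-100).

Emit:
arm_command --commands '[{"travel":[-0.5,-1.3,0.1],"roll":0,"fingers":255},{"travel":[-1.1,-2.9,0.3],"roll":0,"fingers":255},{"travel":[-1.6,-4.3,0.8],"roll":0,"fingers":255},{"travel":[-1.87,-5.09,1.4],"roll":0,"fingers":255},{"travel":[-1.87,-5.09,2.2],"roll":0,"fingers":255},{"travel":[-1.87,-5.09,3.0],"roll":0,"fingers":255},{"travel":[-1.87,-5.09,3.5],"roll":0,"fingers":255},{"travel":[-1.87,-5.09,3.8],"roll":0,"fingers":255},{"travel":[-1.87,-5.09,3.85],"roll":0,"fingers":255}]'

```text
time: 4.2
eef_pos: [527.8, -99.0, 25.8]
tcp_rot: [-3.139, -0.004, 0.006]
contact_force: [0.4, -0.2, 0.3]
opening: 15.8
```

```bash
python3 go.py 530 -100 25.4 0
```

```text
t 4.2 pos [527.8 -99.   25.8] head 0.14 tilt 0.28 F [ 0.4 -0.2  0.3] open 15.8 q [-0.32  0.52 -0.4   0.65  0.    2.82]
travel [0.088 0.04  0.016] roll 0.017
```

Next I ease it down 1.5 mm, check for contact, and release.

Emit:
arm_command --commands '[{"travel":[0,0,0.03],"roll":0,"fingers":255},{"travel":[0,0,0.06],"roll":0,"fingers":255},{"travel":[0,0,0.06],"roll":0,"fingers":255}]'

```text
time: 4.5
eef_pos: [528.2, -99.2, 25.4]
tcp_rot: [-3.139, -0.003, 0.005]
contact_force: [-2.8, 1.0, 6.1]
opening: 15.9
```

Emit:
arm_command --commands '[{"travel":[0,0,0],"roll":0,"fingers":120},{"travel":[0,0,0],"roll":0,"fingers":60},{"travel":[0,0,0],"roll":0,"fingers":0},{"travel":[0,0,0],"roll":0,"fingers":0},{"travel":[0,0,0],"roll":0,"fingers":0},{"travel":[0,0,0],"roll":0,"fingers":0},{"travel":[0,0,-1.5],"roll":0,"fingers":0},{"travel":[0,0,-3.5],"roll":0,"fingers":0},{"travel":[0,0,-5],"roll":0,"fingers":0},{"travel":[0,0,-5],"roll":0,"fingers":0}]'

```text
time: 5.5
eef_pos: [531.6, -100.5, 155.6]
tcp_rot: [3.141, 0.004, 0.008]
contact_force: [0.4, 0.5, -0.8]
opening: 85.4
```

```bash
python3 go.py 562 216.5 150 180
```

```text
t 5.5 pos [ 531.6 -100.5  155.6] head 0.13 tilt 0.29 F [ 0.4  0.5 -0.8] open 85.4 q [-0.32  0.37 -0.25  0.95  0.    2.82]
travel [  1.242 -12.678   0.227] roll -22.483
```

Emit:
arm_command --commands '[{"travel":[0.1,-1.3,0],"roll":-1.05,"fingers":0},{"travel":[0.25,-2.6,0],"roll":-2.1,"fingers":0},{"travel":[0.4,-3.9,0],"roll":-3.15,"fingers":0},{"travel":[0.5,-5.2,0],"roll":-4.2,"fingers":0},{"travel":[0.6,-6.5,0],"roll":-5.25,"fingers":0},{"travel":[0.75,-7.8,0],"roll":-6.3,"fingers":0},{"travel":[0.9,-9.1,0],"roll":-7.35,"fingers":0},{"travel":[1.0,-10.4,0],"roll":-8.4,"fingers":0},{"travel":[1.15,-11.7,0],"roll":-9.45,"fingers":0},{"travel":[1.24,-12.68,0],"roll":-10.5,"fingers":0}]'

```text
time: 6.5
eef_pos: [561.6, 218.4, 155.1]
tcp_rot: [2.322, 2.111, 0.005]
contact_force: [-0.1, -0.7, 0.0]
opening: 85.5
```

Emit:
arm_command --commands '[{"travel":[0,0,0],"roll":-1.05,"fingers":0},{"travel":[0,0,0],"roll":-2.1,"fingers":0},{"travel":[0,0,0],"roll":-3.15,"fingers":0},{"travel":[0,0,0],"roll":-4.2,"fingers":0},{"travel":[0,0,0],"roll":-5.25,"fingers":0},{"travel":[0,0,0],"roll":-6.3,"fingers":0},{"travel":[0,0,0],"roll":-7.35,"fingers":0},{"travel":[0,0,0],"roll":-8.4,"fingers":0},{"travel":[0,0,0],"roll":-9.45,"fingers":0},{"travel":[0,0,0],"roll":-10.5,"fingers":0}]'

```text
time: 7.5
eef_pos: [561.3, 218.3, 154.4]
tcp_rot: [0.304, 3.123, -0.0]
contact_force: [0.6, 0.1, 0.1]
opening: 85.6
```

```bash
python3 go.py 562 216.5 100 181; python3 - <<'E'
from plant import viewer
from h import *
T,S=(viewer.grab_frame(n) for n in("top","side"))
p=proj(T,[[577,-226.4,50],[530,-100,20]]);print(p,proj(S,[530,-100,20]))
cv2.imwrite("pics/c3.png",np.hstack([crop(T,p.mean(0),40),crop(S,(265,250),50)]))
E
```

```text
t 7.5 pos [561.3 218.3 154.4] head 168.88 tilt 0.21 F [0.6 0.1 0.1] open 85.6 q [ 0.25  0.48 -0.07  1.01 -0.    0.44]
travel [-0.033 -0.067  2.177] roll -1.516
[[317.85823147 182.92817591]
 [279.36791967 197.94452262]] [[253.89626335 242.63956599]]
```

View pics/c3.png

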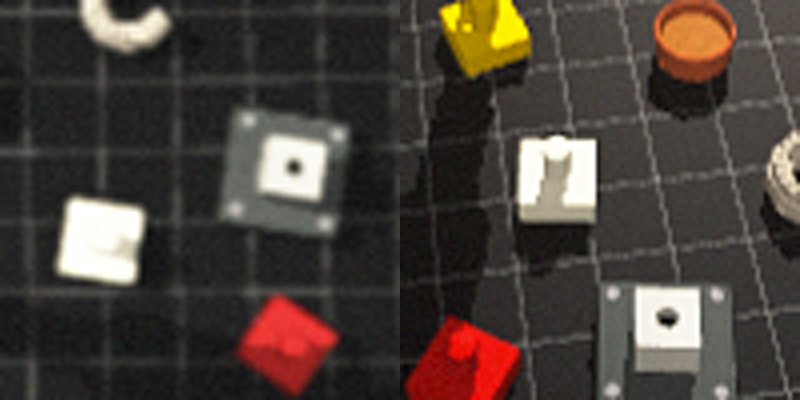

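The cover stands upright on the bench, and the open hole shows at top crop (294,167) and side crop (667,318). Now I align and descend on the model, and measure the hole accurately.

Emit:
arm_command --commands '[{"travel":[0,-0.07,0],"roll":-1.0,"fingers":0},{"travel":[0,-0.07,1.0],"roll":-1.5,"fingers":0},{"travel":[-0.03,-0.07,2.0],"roll":-1.5,"fingers":0},{"travel":[-0.03,-0.07,3.0],"roll":-1.5,"fingers":0},{"travel":[-0.03,-0.07,4.0],"roll":-1.5,"fingers":0},{"travel":[-0.03,-0.07,4.5],"roll":-1.5,"fingers":0},{"travel":[-0.03,-0.07,4.5],"roll":-1.5,"fingers":0}]'

```text
time: 8.3
eef_pos: [560.7, 216.0, 40.2]
tcp_rot: [-0.014, 3.141, -0.002]
contact_force: [-0.1, -0.9, -0.5]
opening: 85.5
```

```bash
python3 go.py 562 216.5 41 181; python3 - <<'E'
from plant import viewer
from h import *
T,S=(viewer.grab_frame(n) for n in("top","side"))
r=[]
for f in(T,S):
    c=proj(f,[577,-226.4,50])[0].round().astype(int); g=cv2.cvtColor(f["color"],cv2.COLOR_BGR2GRAY)
    p=g[c[1]-9:c[1]+10,c[0]-9:c[0]+10].astype(np.float32)
    p=cv2.resize(p,None,fx=10,fy=10,interpolation=cv2.INTER_CUBIC)
    for th in(90,110,130):
        k,l,st,ce=cv2.connectedComponentsWithStats((p<th).astype(np.uint8))
        for i in range(1,k):
            if 300<st[i,4]<4000 and abs(ce[i]-95).max()<50:
                px=c-9+(ce[i]+.5)/10-.5; print(th,st[i,2:],px.round(2),onz(f,px,50).round(1)); r.append(px)
print(tri(T,r[0],S,r[-1]))
E
```

```text
t 8.3 pos [560.7 216.   40.2] head -179.49 tilt 0.07 F [-0.1 -0.9 -0.5] open 85.5 q [ 0.25  0.6  -0.21  0.77 -0.    0.24]
travel [-0.052  0.018 -0.033] roll -45.061
110 [ 21  21 341] [317.34 182.98] [ 576.8 -224.7   50. ]
130 [ 25  24 468] [317.35 182.99] [ 576.8 -224.7   50. ]
90 [ 42  29 891] [281.3 279.5] [ 575.7 -228.5   50. ]
110 [  46   32 1157] [281.32 279.37] [ 575.8 -228.2   50. ]
130 [  50   44 1550] [281.34 279.1 ] [ 576.  -227.5   50. ]
(array([ 576.90804551, -225.42969265,   46.08514173]), np.float64(0.7518480003590574))
```

Hole is at about (576.5,-226.3), consistent with the foot centre. Gripping the model.

Emit:
arm_command --commands '[{"travel":[0,0,-0.03],"roll":0,"fingers":100},{"travel":[0,0,-0.03],"roll":0,"fingers":150},{"travel":[0,0,-0.03],"roll":0,"fingers":255},{"travel":[0,0,-0.03],"roll":0,"fingers":255},{"travel":[0,0,-0.03],"roll":0,"fingers":255},{"travel":[0,0,-0.03],"roll":0,"fingers":255},{"travel":[0,0,-0.03],"roll":0,"fingers":255},{"travel":[0,0,-0.03],"roll":0,"fingers":255}]'

```text
time: 9.2
eef_pos: [562.9, 216.7, 43.9]
tcp_rot: [-0.016, 3.137, -0.0]
contact_force: [-0.4, -0.1, 5.4]
opening: 24.9
```

```bash
python3 go.py 562 216.5 41 180
```

```text
t 9.2 pos [562.9 216.7  43.9] head -179.43 tilt 0.29 F [-0.4 -0.1  5.4] open 24.9 q [ 0.25  0.59 -0.21  0.77 -0.    0.24]
travel [ 0.035 -0.006  0.117] roll -44.928
```

Emit:
arm_command --commands '[{"travel":[0,0,-0.2],"roll":0,"fingers":255},{"travel":[0,0,-0.6],"roll":0,"fingers":255},{"travel":[0,0,-1.2],"roll":0,"fingers":255},{"travel":[0,0,-2],"roll":0,"fingers":255},{"travel":[0,0,-2.8],"roll":0,"fingers":255},{"travel":[0,0,-3.6],"roll":0,"fingers":255},{"travel":[0,0,-4],"roll":0,"fingers":255},{"travel":[0,0,-4],"roll":0,"fingers":255},{"travel":[0,0,-4],"roll":0,"fingers":255}]'

```text
time: 10.1
eef_pos: [562.1, 216.6, 143.4]
tcp_rot: [-0.016, 3.137, -0.0]
contact_force: [-0.3, -0.7, -1.5]
opening: 24.8
```

```bash
python3 go.py 576.5 -226.3 150 180; python3 - <<'E'
from plant import viewer
from h import *
T,S=(viewer.grab_frame(n) for n in("top","side"))
p=proj(S,[562,216,140])[0]; q=proj(T,[562,216,130])[0]; print(p.round(),q.round())
cv2.imwrite("pics/c4.png",np.hstack([crop(T,q,25),crop(S,p,25)]))
E
```

```text
t 10.1 pos [562.1 216.6 143.4] head -179.43 tilt 0.26 F [-0.3 -0.7 -1.5] open 24.8 q [ 0.25  0.49 -0.09  0.99 -0.    0.24]
travel [ -0.401 -17.719  -0.257] roll -44.928
[249. 128.] [180. 186.]
```

View pics/c4.png

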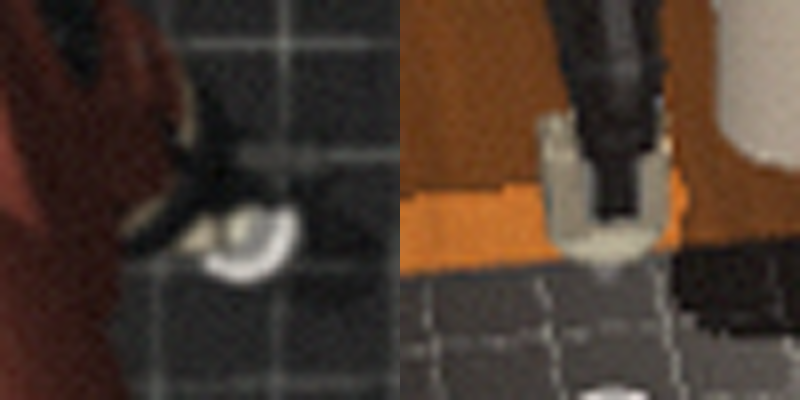

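The model is held upright and well clear, with its disc at side crop (610,240). It sits about 3 mm to the -x side of the fingers (617). I carry it over and compare it with the hole in the same view.

Emit:
arm_command --commands '[{"travel":[-0.05,-1,0],"roll":0,"fingers":255},{"travel":[-0.1,-2.8,0],"roll":0,"fingers":255},{"travel":[-0.2,-4.6,0],"roll":0,"fingers":255},{"travel":[-0.3,-6.4,0],"roll":0,"fingers":255},{"travel":[-0.4,-8.2,0],"roll":0,"fingers":255},{"travel":[-0.5,-10,0],"roll":0,"fingers":255},{"travel":[-0.6,-11.8,0],"roll":0,"fingers":255},{"travel":[-0.65,-13.6,0],"roll":0,"fingers":255},{"travel":[-0.68,-15.4,0],"roll":0,"fingers":255},{"travel":[-0.68,-17,0],"roll":0,"fingers":255}]'

```text
time: 11.2
eef_pos: [582.2, -210.4, 142.0]
tcp_rot: [-0.015, 3.14, 0.0]
contact_force: [0.1, -0.1, -1.7]
opening: 24.8
```

```bash
python3 go.py 579 -226.3 100 180
```

```text
t 11.2 pos [ 582.2 -210.4  142. ] head -179.47 tilt 0.11 F [ 0.1 -0.1 -1.7] open 24.8 q [-0.47  0.52 -0.03  1.01  0.   -0.47]
travel [ 0.139 -0.634  1.68 ] roll -44.933
```

Emit:
arm_command --commands '[{"travel":[0.14,-0.3,0.3],"roll":0,"fingers":255},{"travel":[0.14,-0.64,0.8],"roll":0,"fingers":255},{"travel":[0.14,-0.64,1.3],"roll":0,"fingers":255},{"travel":[0.14,-0.64,1.65],"roll":0,"fingers":255},{"travel":[0.14,-0.64,1.65],"roll":0,"fingers":255},{"travel":[0.14,-0.64,1.65],"roll":0,"fingers":255}]'

```text
time: 11.8
eef_pos: [579.1, -225.3, 100.6]
tcp_rot: [-0.017, 3.14, 0.001]
contact_force: [0.6, 0.4, -2.1]
opening: 24.7
```

```bash
python3 go.py 579 -226.3 100 180; python3 - <<'E'
from plant import viewer
from h import *
S=viewer.grab_frame("side"); T=viewer.grab_frame("top")
p=proj(S,[577,-226,75])[0].round(); q=proj(T,[577,-226,75])[0].round(); print(p,q)
print(proj(S,[[576.5,-226.3,z] for z in(50,64,86,91,115)]).round(1).tolist())
cv2.imwrite("pics/c5.png",np.hstack([crop(T,q,25),crop(S,p,25)]))
E
```

```text
t 11.8 pos [ 579.1 -225.3  100.6] head -179.39 tilt 0.1 F [ 0.6  0.4 -2.1] open 24.7 q [-0.49  0.56 -0.08  0.92  0.   -0.5 ]
travel [ 0.004 -0.039  0.026] roll -44.923
[282. 273.] [319. 182.]
[[281.5, 278.6], [281.7, 275.5], [282.1, 270.5], [282.2, 269.3], [282.6, 263.6]]
```

View pics/c5.png

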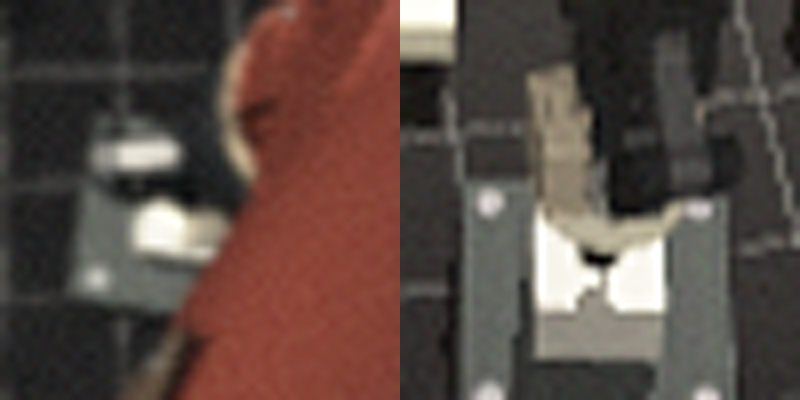

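The disc's front is centred at side crop x of about 602 and the hole is at about 600 (px 282, predicted 281.5–282.2). Alignment is within about 1 mm. Next I check the block edge, then do a touch search.

```bash
python3 - <<'E'
from plant import viewer
from h import *
S=viewer.grab_frame("side"); g=cv2.cvtColor(S["color"],cv2.COLOR_BGR2GRAY)
print(g[254:284,268:298])
for z in (95,110,125):
    print(z,proj(S,[[554.5,-239.3,z],[598.5,-239.3,z]]).round(1).tolist())
a=np.radians(np.arange(180,361,15));print(proj(S,np.c_[576.5+22*np.cos(a),-226.3+22*np.sin(a),0*a+86.7]).round(1).tolist())
print(proj(S,[[570.5,-228.,64.7],[582.5,-228,64.7],[576.5,-232.3,64.7]]).round(1).tolist())
E
```

```text
[[ 58  62  63  65  58  57  62  58  61  61  57  25  33  38  31  25  27  31
   36  34  35  72  68  76  75  41  36  35  33  65]
 [ 57  59  56  61  57  60  62  57  55  63  52  21  26  37  28  29  25  32
   34  35  34  80  77  78  79  56  32  34  28  66]
 [ 59  54  59  59  61  58  64  79  86 109 107  19  30  33  30  30  28  19
   32  31  38  78  74  71  72  62  30  27  31  66]
 [ 61  61  60  54  62  88 109 113 114 136 138  32  29  33  24  30  29  29
   27  30  38  71  75  72  76  70  28  26  36  66]
 [ 57  59  60  61  62 106 148 127 127 121 133  50  29  31  30  26  31  29
   29  33  39  63  76  68  74  74  33  30  33  60]
 [ 58  55  62  59  58  93 134 117 136 125 120  58  28  33  38  31  33  31
   33  28  38  62  75  76  71  70  43  54  71  87]
 [ 59  59  56  57  58  85 139 111 141 135 113  69  29  29  31  36  34  30
   37  40  36  56  68  73  75  74  86  88  87  98]
 [ 59  55  60  50  65  96 133 106 144 139 118 106  66  30  36  33  29  43
   33  43  30  48  75  71  72  77 110  87  69  60]
 [ 54  57  57  58  57  89 118 124 135 131 119 120 115  28  28  33  35  43
   26  28  32  42  78  77 
[... 2318 characters left out ...]
47 230 188 141  95 192 240 250
  247 246 250 254  94 104 106 104 108 107 103 112]
 [105 100 106  98  75 114 255 244 243 244 246 248 252 242 222 253 250 248
  247 247 250 254  83 103 105 102 103 110 106 109]
 [100  99 104  98  42 115 255 246 244 245 246 247 250 251 250 249 248 247
  247 247 249 254 105 105 109 104 110 104 106 102]]
95 [[273.3, 275.0], [293.4, 272.3]]
110 [[273.5, 271.5], [293.9, 268.8]]
125 [[273.6, 267.8], [294.3, 265.1]]
[[272.2, 271.6], [273.0, 273.9], [274.4, 275.9], [276.4, 277.6], [278.7, 278.8], [281.4, 279.3], [284.0, 279.3], [286.6, 278.6], [288.8, 277.4], [290.5, 275.7], [291.7, 273.6], [292.2, 271.4], [292.0, 269.0]]
[[279.2, 276.4], [284.5, 275.7], [282.2, 277.7]]
```

The disc contour is about +1.3 mm in x relative to the hole. I correct x and y and descend to just above the mouth.

Emit:
arm_command --commands '[{"travel":[0.05,-0.04,0.2],"roll":0,"fingers":255},{"travel":[0.05,-0.04,0.35],"roll":0,"fingers":255},{"travel":[0.05,-0.04,0.45],"roll":0,"fingers":255},{"travel":[0.05,-0.04,0.45],"roll":0,"fingers":255},{"travel":[0.05,-0.04,0.45],"roll":0,"fingers":255}]'

```text
time: 12.45
eef_pos: [578.2, -227.2, 90.1]
tcp_rot: [-0.016, 3.139, -0.001]
contact_force: [-0.1, 0.7, -0.7]
opening: 24.9
```

Emit:
arm_command --commands '[{"travel":[0,0,0.03],"roll":0,"fingers":255},{"travel":[0,0,0.06],"roll":0,"fingers":255},{"travel":[0,0,0.09],"roll":0,"fingers":255},{"travel":[0,0,0.12],"roll":0,"fingers":255},{"travel":[0,0,0.12],"roll":0,"fingers":255}]'

```text
time: 12.95
eef_pos: [578.2, -227.1, 87.0]
tcp_rot: [-0.016, 3.139, -0.0]
contact_force: [-0.7, -0.8, -2.4]
opening: 24.9
```

```bash
python3 go.py 577.8 -226.3 86 180
```

```text
t 12.95 pos [ 578.2 -227.1   87. ] head -179.43 tilt 0.15 F [-0.7 -0.8 -2.4] open 24.9 q [-0.49  0.58 -0.1   0.89  0.   -0.5 ]
travel [0.016 0.034 0.038] roll -44.929
```

Emit:
arm_command --commands '[{"travel":[0.01,0.03,0.02],"roll":0,"fingers":255},{"travel":[0.01,0.03,0.04],"roll":0,"fingers":255},{"travel":[0.01,0.03,0.06],"roll":0,"fingers":255},{"travel":[0.01,0.03,0.08],"roll":0,"fingers":255},{"travel":[0.01,0.03,0.08],"roll":0,"fingers":255}]'

```text
time: 13.45
eef_pos: [577.9, -226.4, 84.9]
tcp_rot: [-0.016, 3.139, -0.0]
contact_force: [0.4, 0.3, -2.0]
opening: 25.3
```

Emit:
arm_command --commands '[{"travel":[0,0,0.02],"roll":0,"fingers":255},{"travel":[0,0,0.04],"roll":0,"fingers":255},{"travel":[0,0,0.06],"roll":0,"fingers":255},{"travel":[0,0,0.06],"roll":0,"fingers":255}]'

```text
time: 13.85
eef_pos: [577.8, -226.3, 83.3]
tcp_rot: [-0.016, 3.139, -0.0]
contact_force: [-0.2, -0.6, -1.7]
opening: 25.2
```

Emit:
arm_command --commands '[{"travel":[0,0,0.02],"roll":0,"fingers":255},{"travel":[0,0,0.04],"roll":0,"fingers":255},{"travel":[0,0,0.06],"roll":0,"fingers":255},{"travel":[0,0,0.08],"roll":0,"fingers":255},{"travel":[0,0,0.08],"roll":0,"fingers":255}]'

```text
time: 14.35
eef_pos: [577.8, -226.3, 81.2]
tcp_rot: [-0.016, 3.139, -0.0]
contact_force: [0.1, -0.4, -1.9]
opening: 24.8
```

Emit:
arm_command --commands '[{"travel":[0,0,0.02],"roll":0,"fingers":255},{"travel":[0,0,0.04],"roll":0,"fingers":255},{"travel":[0,0,0.06],"roll":0,"fingers":255},{"travel":[0,0,0.08],"roll":0,"fingers":255},{"travel":[0,0,0.08],"roll":0,"fingers":255}]'

```text
time: 14.85
eef_pos: [577.8, -226.3, 79.1]
tcp_rot: [-0.016, 3.139, -0.0]
contact_force: [0.3, 1.1, -2.1]
opening: 25.1
```

No contact at 79 mm means the spigot is about 5 mm into the hole. I continue down and expect the plunger at about 75.

Emit:
arm_command --commands '[{"travel":[0,0,0.04],"roll":0,"fingers":255},{"travel":[0,0,0.08],"roll":0,"fingers":255},{"travel":[0,0,0.12],"roll":0,"fingers":255},{"travel":[0,0,0.16],"roll":0,"fingers":255},{"travel":[0,0,0.2],"roll":0,"fingers":255},{"travel":[0,0,0.2],"roll":0,"fingers":255}]'

```text
time: 15.45
eef_pos: [577.8, -226.3, 74.1]
tcp_rot: [-0.016, 3.139, -0.0]
contact_force: [-1.3, 0.0, 0.9]
opening: 25.0
```

Emit:
arm_command --commands '[{"travel":[0,0,0.04],"roll":0,"fingers":255},{"travel":[0,0,0.08],"roll":0,"fingers":255},{"travel":[0,0,0.12],"roll":0,"fingers":255},{"travel":[0,0,0.16],"roll":0,"fingers":255},{"travel":[0,0,0.16],"roll":0,"fingers":255}]'

```text
time: 15.95
eef_pos: [577.8, -226.3, 69.9]
tcp_rot: [-0.016, 3.139, 0.0]
contact_force: [-0.5, 0.9, 0.3]
opening: 25.1
```

Emit:
arm_command --commands '[{"travel":[0,0,0.04],"roll":0,"fingers":255},{"travel":[0,0,0.08],"roll":0,"fingers":255},{"travel":[0,0,0.12],"roll":0,"fingers":255},{"travel":[0,0,0.16],"roll":0,"fingers":255},{"travel":[0,0,0.16],"roll":0,"fingers":255}]'

```text
time: 16.45
eef_pos: [577.7, -226.3, 65.7]
tcp_rot: [-0.016, 3.139, 0.0]
contact_force: [0.7, -0.0, -0.8]
opening: 25.4
```

Emit:
arm_command --commands '[{"travel":[0,0,0.02],"roll":0,"fingers":255},{"travel":[0,0,0.04],"roll":0,"fingers":255},{"travel":[0,0,0.06],"roll":0,"fingers":255},{"travel":[0,0,0.06],"roll":0,"fingers":255}]'

```text
time: 16.85
eef_pos: [577.8, -226.3, 64.1]
tcp_rot: [-0.016, 3.139, 0.0]
contact_force: [-0.1, 0.0, 0.8]
opening: 25.5
```

Emit:
arm_command --commands '[{"travel":[0,0,0.02],"roll":0,"fingers":255},{"travel":[0,0,0.04],"roll":0,"fingers":255},{"travel":[0,0,0.06],"roll":0,"fingers":255},{"travel":[0,0,0.06],"roll":0,"fingers":255}]'

```text
time: 17.25
eef_pos: [577.8, -226.3, 63.9]
tcp_rot: [-0.016, 3.139, -0.001]
contact_force: [-5.1, 3.2, 13.6]
opening: 25.1
```

The force rises to about 15 N at TCP 63.9, the predicted home height. One more small press, then a look before letting go.

Emit:
arm_command --commands '[{"travel":[0,0,0.05],"roll":0,"fingers":255},{"travel":[0,0,0.08],"roll":0,"fingers":255},{"travel":[0,0,0.08],"roll":0,"fingers":255}]'

```text
time: 17.55
eef_pos: [577.8, -226.3, 63.9]
tcp_rot: [-0.016, 3.138, -0.001]
contact_force: [-7.8, 3.6, 21.4]
opening: 25.3
```

```bash
python3 - <<'E'
from plant import viewer
from h import *
S=viewer.grab_frame("side"); cv2.imwrite("pics/c6.png",crop(S,proj(S,[577,-226,55])[0],25,500))
E
```

```text
(no output)
```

View pics/c6.png

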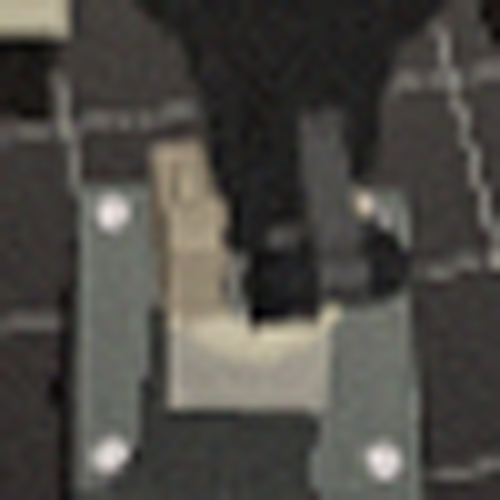

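The disc lies flat on the boss at crop (250,340), with the block upright. Releasing and retreating.

Emit:
arm_command --commands '[{"travel":[0,0,0],"roll":0,"fingers":255},{"travel":[0,0,0],"roll":0,"fingers":140},{"travel":[0,0,0],"roll":0,"fingers":60},{"travel":[0,0,0],"roll":0,"fingers":0},{"travel":[0,0,0],"roll":0,"fingers":0},{"travel":[0,0,0],"roll":0,"fingers":0},{"travel":[0,0,0],"roll":0,"fingers":0},{"travel":[0,0,-1],"roll":0,"fingers":0},{"travel":[0,0,-2.5],"roll":0,"fingers":0},{"travel":[0,0,-4],"roll":0,"fingers":0}]'

```text
time: 18.6
eef_pos: [577.0, -226.0, 164.7]
tcp_rot: [-0.016, 3.139, -0.0]
contact_force: [1.2, -0.8, -0.5]
opening: 85.6
```

Emit:
arm_command --commands '[{"travel":[0,0,-1.5],"roll":0,"fingers":0},{"travel":[2,1,-2],"roll":0,"fingers":0},{"travel":[4,0,-2],"roll":0,"fingers":0},{"travel":[6,-1,-2],"roll":0,"fingers":0},{"travel":[8,-2,-2],"roll":0,"fingers":0},{"travel":[8,-4,-2],"roll":0,"fingers":0},{"travel":[8,-6,-2],"roll":0,"fingers":0},{"travel":[8,-8,-2],"roll":0,"fingers":0},{"travel":[8,-8,-2],"roll":0,"fingers":0}]'

```text
time: 19.5
eef_pos: [378.2, -432.7, 214.1]
tcp_rot: [-0.011, 3.139, -0.004]
contact_force: [-0.2, -0.4, -0.5]
opening: 85.4
```

```bash
python3 go.py 577 -226 200 180; python3 - <<'E'
from plant import viewer
from h import *
S,T=viewer.grab_frame("side"),viewer.grab_frame("top"); cv2.imwrite("pics/c7.png",np.hstack([crop(T,(300,190),40),crop(S,(270,260),45)]))
a=cv2.imread("pics/side0.png"); d=cv2.absdiff(a,S["color"]).max(2)
for n,b in dict(a=(304,170),b=(196,188),c=(319,244),pot=(289,210),mug=(274,105)).items(): print(n,(d[b[1]-14:b[1]+14,b[0]-14:b[0]+14]>60).sum())
b=np.radians(np.arange(180,361,30))
print("disc rim pred",proj(S,np.c_[576.7+22*np.cos(b),-226.3+22*np.sin(b),0*b+50]).round(1).tolist())
E
```

```text
t 19.5 pos [ 378.2 -432.7  214.1] head -179.61 tilt 0.22 F [-0.2 -0.4 -0.5] open 85.4 q [-0.98  0.39 -0.05  1.12  0.   -0.99]
travel [-8.008  8.217  0.564] roll -44.952
a 0
b 0
c 0
pot 0
mug 0
disc rim pred [[272.0, 279.9], [274.1, 284.1], [278.3, 286.9], [283.4, 287.4], [288.0, 285.5], [290.8, 281.8], [291.1, 277.3]]
```

View pics/c7.png

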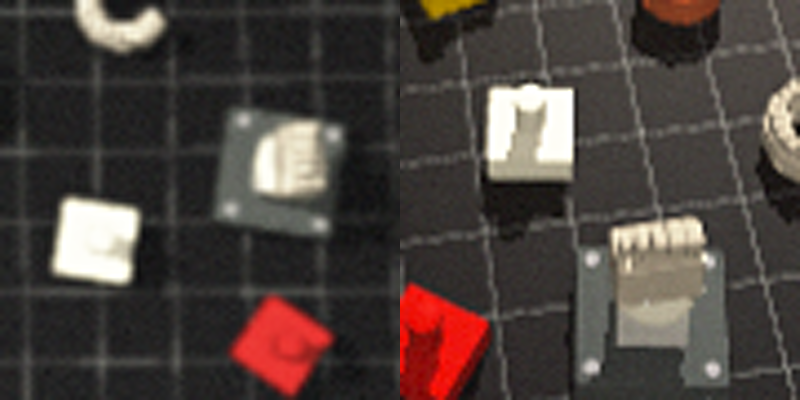

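The model stands upright with its disc flat on the boss (rim at y of about 288, predicted 287). The cover is upright on the bench, well clear of the holder. Handing in.

```bash
python3 -c "
from plant import robot
print(robot.sign_off())"
```

```text
the job is handed in; nothing more can be done
None
```

I finished the job and handed it in at about 19.5 s of the 64 s allowed; sign-off gives no verdict. The dust cover is standing on the bench near (530, -100), about 135 mm from the holder's centre. The model went into the holder's hole without needing a search and was pressed home.

- **Seating:** the plunger's drag showed on the force reading. At TCP z = 63.9 mm, the predicted home height, the arm stopped going down and the force rose to about 21 N. The last pictures show the disc flat on the boss, with its rim within about 1 px of the prediction.
- **Cover and model:** both looked upright in the last two views.
- **Other things on the bench:** the three arches, the wax pot and the mug showed no change in the side picture. I did not compare the bowl and the jar separately; the arm kept well above both.
- **Disagreements:** the two cameras differed by about 3 mm in y on the hole, so I used an intermediate value, which agreed with the foot centre. The fingers had gripped the model about 1 mm off its centre in x, which I corrected before insertion.

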